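Pack the brass bead roller into the tool case and shut the lid

TASK

Put the brass bead roller away in the empty bay of the open wooden tool case: lay it flat on the floor of the bay, grooves up, setting it down rather than dropping it. Once it is let go and nothing stands above the rim, swing the lid fully shut. Leave the black graphite roller, the glass jar and the white tub where they are.

Things in the scene. Friction and masses are not known exactly. Their poses are not given: they have to be found in the camera images.
- brass_roller: Brass (yellow metal) bead roller, a slab 80 long (its x) x 32 wide (its y) x 24 mm high, about 420 g, with three grooves 8 mm deep across its top face (its +z). Origin at the centre of its underside. It starts lying flat, grooves up, on the bench, turned up to about 60 degrees either way; the plain long sides, 32 mm apart, can be pinched from above.
- case: Fixed plywood case, 160 (x) x 200 (y) x 45 mm high, walls 5, origin at centre of underside, z up. Hinge along its top +x edge, which faces about world +y (robot's left). A divider along x, top at z = 40, splits it. Empty bay with blue liner: x -75 to 75, y -10 to 95 mm, centre (0, 42.5), floor at z = 6. The other bay holds grey foam and tools, all below the rim.
- case_lid (a joint): Lid angle, rad: 0 shut (stop), 1.57 upright, 2.1 most; starts open at 1.75 to 2.0. Axis parallel to the case's y through case x = 80, z = 45.5 mm. Plywood plate 160 x 200 x 8 mm, 150 g; its outer face is 8 mm from the hinge plane, on top when shut. Stiff hinge: it stays where left and must be pushed all the way down, under 3 N at its free edge.
- lid_tab (a point): Centre of the part of the black tab that sticks out beyond the middle of the lid's free edge: tab 50 wide, 15 mm beyond the edge, 6 mm thick. The point lies 167.5 mm from the hinge axis; it is at the top when the lid stands open.
- graphite_roller: Black graphite bead roller of the same shape and size (80 x 32 x 24 mm), 100 g; origin at the centre of its underside. A bystander: leave it on the bench. The two may have swapped places.
- jar: Glass jar with white cap, 60 mm across, 75 mm high, origin at the centre of its underside. A bystander.
- tub: White round tub, 80 mm across, 110 mm high, origin at the centre of its underside. A bystander.
There are look-alikes about, which are no part of the job. Several things have the shape of the brass_roller; the one meant has the colours described above.

How it is judged:
On the way:
1. the brass roller lies flat, grooves up, in the empty bay below the rim, let go, with the lid still open (x of brass_roller in the frame of case between -0.062 and 0.062 m and y of brass_roller in the frame of case between 0.002 and 0.083 m and z of brass_roller in the frame of case between 0.001 and 0.014 m and angle between brass_roller's own z axis and vertical below 0.17 rad and contact force between the fingers and brass_roller below 0.2 N and linear speed of brass_roller below 0.03 m/s and value of joint case_lid above 1.2 rad), for 0.2 s.
At the end, for the whole second after the job is handed in: The brass roller lies in the bay with the blue liner, flat on its floor (underside within 8 mm of it, grooves up, tilt under 10 degrees), at rest and let go, and the lid is fully shut (hinge under 0.06 rad); graphite roller, jar and tub stand within 30 mm of where they were (x of brass_roller in the frame of case between -0.062 and 0.062 m and y of brass_roller in the frame of case between 0.002 and 0.083 m and z of brass_roller in the frame of case between 0.001 and 0.014 m and angle between brass_roller's own z axis and vertical below 0.17 rad and contact force between the fingers and brass_roller below 0.2 N and linear speed of brass_roller below 0.03 m/s and value of joint case_lid below 0.06 rad); the robot touches nothing.
It fails at once if the black graphite roller is shifted by more than 30 mm or tipped (distance of graphite_roller from where it was at the start of the episode above 0.03 m or angle between graphite_roller's own z axis and vertical above 0.4 rad).
It fails at once if the glass jar is shifted by more than 30 mm or tipped (distance of jar from where it was at the start of the episode above 0.03 m or angle between jar's own z axis and vertical above 0.4 rad).
It fails at once if the white tub is shifted by more than 30 mm or tipped (distance of tub from where it was at the start of the episode above 0.03 m or angle between tub's own z axis and vertical above 0.4 rad).
It fails at once if the brass roller is dropped (falls free for more than about 30 mm) (linear speed of brass_roller above 0.8 m/s and contact force between the fingers and brass_roller below 0.05 N).
It also fails if it takes over 54 s, if anything falls off the work surface, if the arm or the gripper's body presses on something with over 40 N, if the wrist force passes 120 N, or if a joint passes its speed limit or range.

ROBOT

A 6-joint arm with a two-finger parallel gripper is mounted at the origin on the work surface. World frame = base frame: x ahead of the robot, y to its left, z up, the work surface at z = 0. Lengths are in m, angles in rad, forces in N, time in s.
With the tool pointing down it reaches from about 0.275 to 0.875 m from the base axis. Payload 12.5 kg.
Tool frame: the origin (TCP) lies at the very end of the fingers, on their centre line; the grasp point (between the pads) lies 19 mm behind it; z points along the fingers, y is the line along which they close (so a half turn about z gives the same grasp; the last joint's range is limited). The gripper opens to 85 mm and grips with 20 to 120 N. Pads are 22 mm wide; open, the fingers measure 114 mm over their backs; the gripper's body (76 mm by 85 mm) begins 54 mm behind the grasp point. The pads swing forward as they close: fully open they stand 13 mm farther back than shut.
Start: joints at [-1.398, 0.351, 1.652, -0, 1.139, -0.085], TCP at [0.14, -0.532, 0.231] pointing down, gripper open.
Joint ranges: [-2.75, 2.75], [-0.79, 2.1], [0.01, 2.65], [-1.57, 4.71], [0.07, 3.14], [-2.87, 2.87]. Speed limits (rad/s): [2.22, 2.22, 2.79, 3.14, 3.14, 3.14].

INTERFACE

Orientations are given as a 3x3 rotation matrix whose columns are the frame's x, y, z axes.
In Python, from bench import manip gives the robot as it stands. Calls block until the motion is done:
- manip.move_ptp(position, orientation): joint-space move of the TCP to a pose.
- manip.move_l(position, attitude=None, max_speed=0.15): straight line of the TCP; attitude=None keeps the orientation; max_speed is the mean speed in m/s.
- manip.move_j(angles): joint-space move.
- manip.set_gripper(opening, effort=None): opening from 0.0 (shut) to 1.0 (fully open); effort is the grip in N (None keeps the last); returns when the fingers have stopped.
- manip.dwell(seconds).
- manip.inverse_kinematics(position, orientation): joint angles nearest the present ones, or None.
- manip.grab_frame(name): name is "side" or "top" or "wrist"; returns (picture, depth): 480x640x3 uint8, red, green, blue; 480x640 float32, m along the optical axis (not along the pixel's ray), 0 where there is no reading.
- manip.get_calibration(name): a dict with "camera_matrix" (3x3 intrinsics, pixels), "R" (3x3) and "t" (3): a world point X has camera coordinates R X + t. Camera axes: x right, y down, z forward; pixel columns grow to the right and rows downward; lengths in m; the calibration is good to about 2 mm. A picture is of the moment at which its call begins: read the wrist's pose just before it. get_calibration takes no time and is no camera call; for the wrist camera it gives the pose at the moment of the call.
A pose or a line that the arm cannot do raises manip.Unreachable and nothing moves.
- manip.sign_off(): hands the job in; it is judged then, once.
Trained networks look in the newest picture that a camera, given by its name, has taken for a name from the list of things; names that differ only in an ending like _2 or _b are one class to them, and where a whole thing is asked for, a point or a joint stands for the part that bears it (a point fixed in the world has none). Each returns a list of dicts, best first, with "confidence" (0 to 1); they miss things now and then, are a little off and sometimes report something else, mostly with a low value. They report only what shows in the picture. A call takes as long as a camera call. They do not tell look-alikes from the thing itself.
- manip.look_for(camera, name): "at" ([x, y, z] in m, in world coordinates, good to about 4 mm: the middle of the surface that is visible of it).
Readings, each from a call of its own:
- manip.current_time(): time.
- manip.current_qpos(): joint angles.
- manip.current_joint_vel(): joint speeds.
- manip.current_joint_torque(): joint torques, N m.
- manip.current_ee_pos(): TCP position.
- manip.current_tcp_rot(): TCP orientation.
- manip.current_force(): force on the tool from outside, world axes, zero at the start.
- manip.current_ft_torque(): the same for the moment, N m.
- manip.current_grip_width(): opening from 0.0 (shut) to 1.0 (fully open).
- manip.current_grip_force(): force on a finger pad.
Only numpy, scipy, OpenCV 4.12 (cv2) and the standard library are available. Lean on these libraries where they do the work, as an engineer would, in place of code of your own. Each camera call takes 0.05 s, during which the arm holds its last target. There are 200 camera calls.

## Working session

There is one attempt and no reset: what is moved stays moved. The work goes in short steps, each a Python script; the robot and the scene stay as the last script left them, time stands still between calls to the robot, and variables do not carry over. Pictures are saved under pics/ and viewed, at most 10 in all, crops included, and the job is handed in when it is done.

```bash
mkdir -p pics; cat > h.py <<'E'
import numpy as np, cv2
from bench import manip
def cloud(name):
    im,d=manip.grab_frame(name); c=manip.get_calibration(name)
    K,R,t=map(np.array,(c["camera_matrix"],c["R"],c["t"]))
    v,u=np.mgrid[:480,:640]
    P=np.stack([(u-K[0,2])/K[0,0]*d,(v-K[1,2])/K[1,1]*d,d],-1)
    W=(P-t)@R; W[d==0]=np.nan
    return im,W
def save(n,im): cv2.imwrite(f'pics/{n}.png',im[:,:,::-1])
def down(yaw):  # tool z down, closing axis y at angle yaw
    y=np.array([np.cos(yaw),np.sin(yaw),0]); z=np.array([0,0,-1.]); return np.stack([np.cross(y,z),y,z],1)
E
python3 - <<'E'
from h import *
for n in("top","side"):
    im,W=cloud(n); save(n,im); np.savez(f'{n}.npz',im=im,W=W)
    for o in("brass_roller","graphite_roller","case","case_lid","lid_tab","jar","tub"):
        print(n,o,[(np.round(r["at"],3).tolist(),round(r["confidence"],2)) for r in manip.look_for(n,o)][:4])
print(manip.current_time(), manip.current_tcp_rot())
E
```

```text
top brass_roller [([0.352, -0.323, 0.016], 0.71), ([0.544, 0.129, 0.024], 0.59), ([0.468, -0.318, 0.016], 0.56)]
top graphite_roller [([0.603, -0.276, 0.012], 0.67), ([0.467, -0.316, 0.013], 0.3)]
top case [([0.545, 0.131, 0.027], 0.61)]
top case_lid [([0.462, 0.13, 0.153], 0.74)]
top lid_tab [([0.461, 0.126, 0.15], 0.95)]
top jar [([0.504, 0.419, 0.076], 0.9), ([0.463, 0.129, 0.148], 0.58)]
top tub [([0.548, -0.545, 0.113], 0.85)]
side brass_roller [([0.464, -0.316, 0.016], 0.79)]
side graphite_roller [([0.602, -0.277, 0.018], 0.82)]
side case [([0.485, 0.149, 0.039], 0.69)]
side case_lid [([0.457, 0.139, 0.136], 0.58)]
side lid_tab [([0.457, 0.137, 0.136], 0.78)]
side jar [([0.487, 0.439, 0.058], 0.62), ([0.54, -0.529, 0.076], 0.56)]
side tub [([0.537, -0.528, 0.077], 0.66), ([0.489, 0.151, 0.042], 0.31)]
0.8 [[ 9.66954512e-01  2.54948960e-01  2.43554409e-05]
 [ 2.54948958e-01 -9.66954511e-01  5.02135376e-05]
 [ 3.63524926e-05 -4.23448124e-05 -9.99999998e-01]]
```

View pics/top.png

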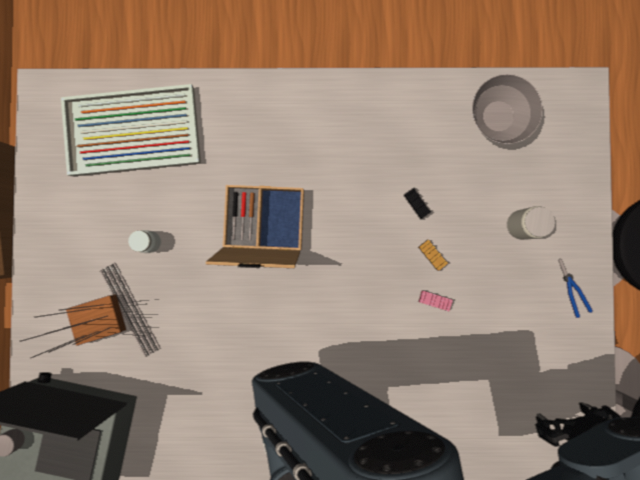

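View pics/side.png

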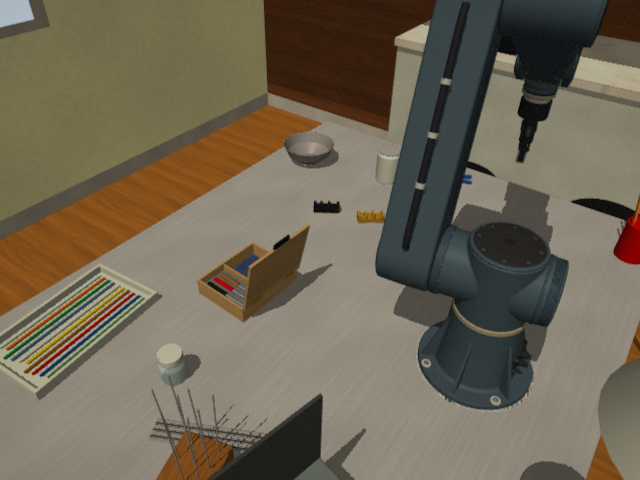

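The top view shows brass at (434,255), black at (418,203), a pink decoy at (436,300) and the case at (264,217), with its blue bay on the right. Image up is world +x and image left is world +y. That puts the hinge and lid on the case's **near side (world −x)**, not +y as the text says, so I'll measure the case yaw.

```bash
python3 - <<'E'
from h import *
f=np.load('top.npz'); im,W=f['im'],f['W']
hsv=cv2.cvtColor(im,cv2.COLOR_RGB2HSV)
def rect(m,n):
    p=W[m][:,:2].astype(np.float32); r=cv2.minAreaRect(p); z=W[m][:,2]
    print(n,m.sum(),np.round(r[0],4),np.round(r[1],4),round(r[2],1),'corners',np.round(cv2.boxPoints(r),3).tolist(),'z',np.round(np.percentile(z,[5,50,95]),4))
v,u=np.mgrid[:480,:640]
near=lambda x,y,r:(np.hypot(W[...,0]-x,W[...,1]-y)<r)
z=W[...,2]
print('table z',np.nanmedian(z[100:350,320:400]))
m=near(.467,-.317,.06)&(z>.006); rect(m,'brass'); print(im[m].mean(0))
rect(near(.603,-.276,.06)&(z>.006),'black')
liner=near(.545,.1,.2)&(hsv[...,0]>95)&(hsv[...,0]<125)&(hsv[...,1]>90)&(z<.02)&(u>258)&(u<303); rect(liner,'liner')
rim=near(.56,.13,.2)&(z>.037)&(z<.05)&(v<243)&(u>215)&(u<310); rect(rim,'rim')
box=near(.56,.13,.2)&(z>.035)&(v>240); rect(box,'lid')
lid=box&(z>.06); 
q=W[lid]; 
c=q.mean(0);n=np.linalg.svd(q-c)[2][2];print('lid plane n',n,'c',c,'zmax',q[:,2].max())
t=near(.46,.13,.1)&(z>.1)&(im.max(-1)<60); print('tab',t.sum(),np.nanmean(W[t],0) if t.any() else 0)
cv2.imwrite('pics/crop.png',cv2.resize(im[170:290,190:350,::-1],None,fx=5,fy=5,interpolation=cv2.INTER_CUBIC))
E
```

```text
table z 0.001039517864577841
brass 429 [ 0.4722 -0.3205] [0.0991 0.1072] 75.4 corners [[0.40799999237060547, -0.35499998927116394], [0.5120000243186951, -0.38199999928474426], [0.5370000004768372, -0.28600001335144043], [0.43299999833106995, -0.2590000033378601]] z [0.0074 0.0184 0.0266]
[170.15617716 125.88111888  67.52680653]
black 417 [ 0.5933 -0.2699] [0.0955 0.0901] 17.7 corners [[0.5339999794960022, -0.24199999868869781], [0.5619999766349792, -0.3269999921321869], [0.652999997138977, -0.2980000078678131], [0.625, -0.21199999749660492]] z [0.0092 0.0185 0.0273]
liner 1935 [0.5638 0.0819] [0.0958 0.1446] 87.7 corners [[0.49000000953674316, 0.03700000047683716], [0.6340000033378601, 0.03099999949336052], [0.6380000114440918, 0.12700000405311584], [0.49399998784065247, 0.13300000131130219]] z [0.0034 0.0072 0.0112]
rim 560 [0.5711 0.1233] [0.2023 0.1489] 88.2 corners [[0.49300000071525574, 0.02500000037252903], [0.6420000195503235, 0.019999999552965164], [0.6489999890327454, 0.22200000286102295], [0.5, 0.22699999809265137]] z [0.0385 0.0448 0.0488]
lid 1797 [0.471  0.1261] [0.2007 0.0626] 89.9 corners [[0.4399999976158142, 0.026000000536441803], [0.5019999742507935, 0.026000000536441803], [0.503000020980835, 0.22599999606609344], [0.4399999976158142, 0.22699999809265137]] z [0.0455 0.141  0.2058]
lid plane n [-0.97068793  0.04290085 -0.23648353] c [0.46015348 0.12626372 0.15072884] zmax 0.2217533402425778
tab 59 [0.44451397 0.12626873 0.21424325]
```

View pics/crop.png

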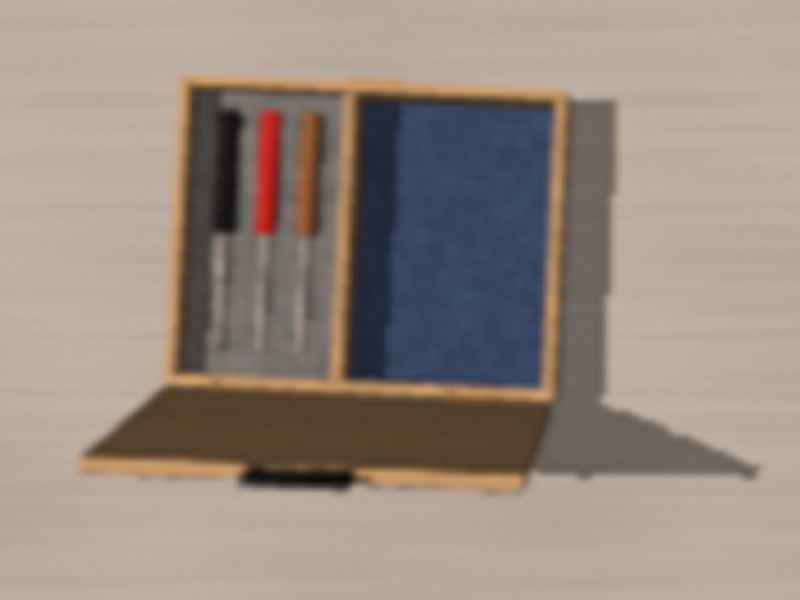

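The case yaw is about 178° (case +x points to world −x). The bay centre is at about (0.564, 0.082), the lid angle is about 1.81, and the liner and rim agree. Next I'll hover over the brass roller and measure it from close by.

```bash
python3 - <<'E'
from h import *
manip.move_ptp([.45,-.317,.26],down(np.radians(-56)))
im,W=cloud('wrist'); save('w1',im); np.savez('w1.npz',im=im,W=W)
hsv=cv2.cvtColor(im,cv2.COLOR_RGB2HSV); z=W[...,2]
print([(np.round(r["at"],3),r["confidence"]) for r in manip.look_for('wrist','brass_roller')])
m=(np.hypot(W[...,0]-.467,W[...,1]+.317)<.065)&(z>.009)&(z<.035)&(hsv[...,1]>90)&(hsv[...,0]>10)&(hsv[...,0]<35)
m=cv2.erode(m.astype(np.uint8),np.ones((3,3)))>0
p=W[m][:,:2].astype(np.float32); r=cv2.minAreaRect(p); print(m.sum(),r,np.percentile(z[m],[5,50,95]))
b=cv2.boxPoints(r);e=[b[1]-b[0],b[2]-b[1]];e=max(e,key=np.linalg.norm);print('long deg',np.degrees(np.arctan2(e[1],e[0])))
print(manip.current_time(),manip.current_qpos())
E
```

```text
[(array([ 0.468, -0.32 ,  0.018]), 0.84), (array([ 0.35 , -0.327,  0.015]), 0.69)]
2335 ((0.46983879804611206, -0.31947505474090576), (0.07826099544763565, 0.0292762853205204), 38.91347885131836) [0.01374597 0.01569066 0.0236016 ]
long deg 38.913467
2.3083 [-7.00100625e-01  3.23483811e-01  1.61652512e+00 -1.50473826e-04
  1.20178866e+00  2.78877020e-01]
```

View pics/w1.png

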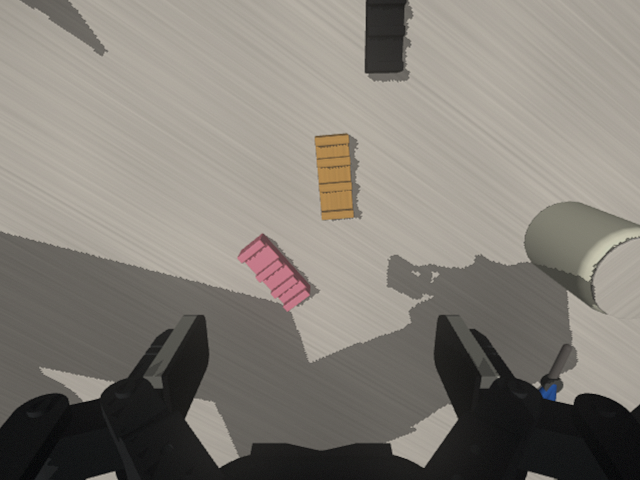

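Roller is at (0.470, −0.3195), long axis 38.9°, and measures 78×29 mm against 80×32. I'll grasp and lift it.

```bash
python3 - <<'E'
from h import *
R=down(np.radians(38.9-90))
manip.move_ptp([.470,-.3195,.12],R)
manip.move_l([.470,-.3195,.005],max_speed=.1); print('F',manip.current_force())
manip.set_gripper(0.0,60); print('w',manip.current_grip_width()*85,manip.current_grip_force())
manip.move_l([.470,-.3195,.28],max_speed=.2)
print('w',manip.current_grip_width()*85,manip.current_grip_force(),manip.current_force(),manip.current_time())
manip.move_ptp([.574,.0815,.28],down(np.radians(-2)))
print(manip.current_grip_force(),manip.current_time())
im,W=cloud('wrist'); save('w2',im)
im,W=cloud('side'); save('s2',im)
E
```

```text
F [-1.24308273 -0.26049837  0.17284522]
w 30.42976968845714 62.19649013131857
w 30.521229027348184 61.40054890885949 [ 0.06134165  0.32847744 -4.4634569 ] 6.3
61.37575188651681 7.8333
```

View pics/w2.png

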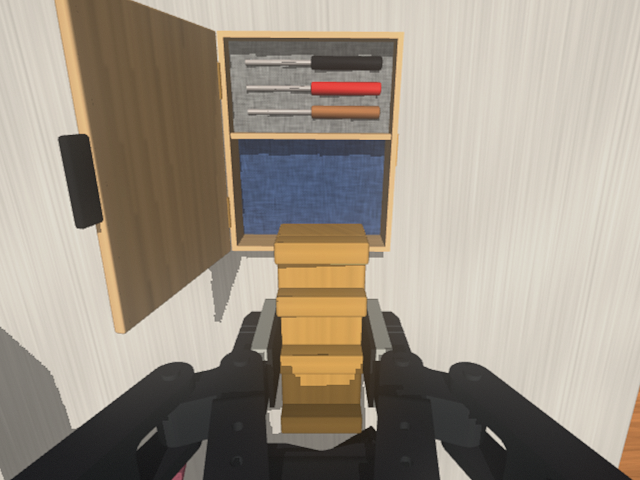

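View pics/s2.png

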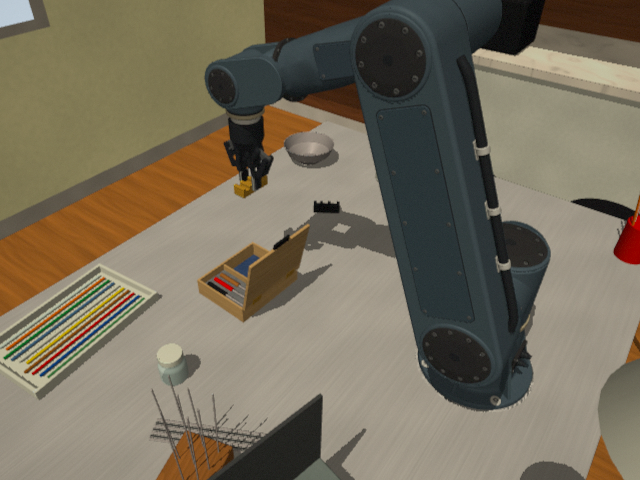

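The roller is held across its middle at 30.5 mm, grooves up and above the bay's column, with the lid at left in the wrist view. I'll lower it until it touches the floor.

```bash
python3 - <<'E'
from h import *
x,y=.574,.0815
manip.move_l([x,y,.07],max_speed=.15); f0=np.array(manip.current_force()); print(f0)
manip.move_l([x,y,.018],max_speed=.06); print(manip.current_force()-f0)
z=.018
while z>.008:
    z-=.001; manip.move_l([x,y,z],max_speed=.02)
    d=manip.current_force()-f0
    if d[2]>2 : break
print('z',z,d,manip.current_ee_pos(),manip.current_time())
manip.set_gripper(.62); manip.dwell(.3)
print(manip.current_grip_force(),manip.current_grip_width())
manip.move_l([x,y,.30],max_speed=.2)
im,W=cloud('wrist'); save('w3',im); np.savez('w3.npz',im=im,W=W)
im,W=cloud('top'); np.savez('top3.npz',im=im,W=W); save('t3',im)
hsv=cv2.cvtColor(im,cv2.COLOR_RGB2HSV)
print('t',manip.look_for('top','lid_tab')[:1],manip.current_time())
E
```

```text
[ 0.53948933 -0.34571315 -3.74657054]
[0.03974077 0.25681625 0.81324863]
z 0.010999999999999992 [-3.23725321  0.01383383  8.27965035] [0.57412992 0.08150467 0.01141632] 12.25
0.0 0.6205005516548087
t [{'at': [0.4625, 0.0402, 0.1303], 'confidence': 0.53}] 14.6417
```

View pics/w3.png

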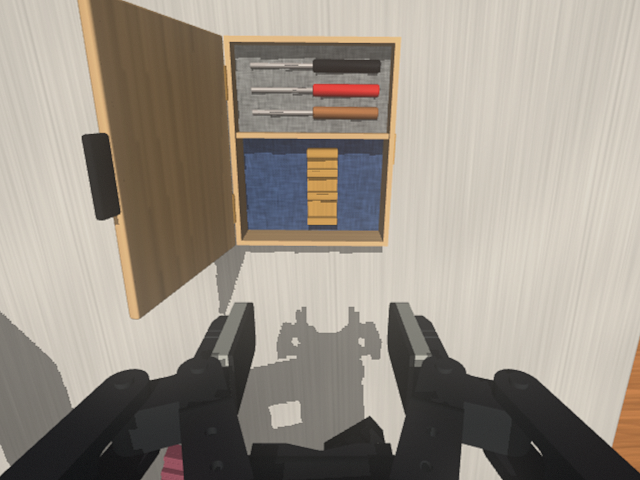

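The roller lies flat in the middle of the bay (around pixel 322,187), let go and with the lid untouched. Next I'll close the fingers, go behind the lid and push it along its arc.

```bash
python3 - <<'E'
from h import *
H=np.array([.4855,.0455]); R=down(np.radians(88)); hd=.011
Y=lambda x:.127-.035*(x-.4855)
manip.move_ptp([.50,.12,.33],R); manip.set_gripper(0.0)
manip.move_l([.395,.127,.30],max_speed=.25)
manip.move_l([.395,.127,.175],max_speed=.2); f0=np.array(manip.current_force())
def go(x,z,s):
    manip.move_l([x,Y(x),z],max_speed=s); return np.round(manip.current_force()-f0,1)
for th in (1.8,1.65,1.5): 
    x=H[0]+.175*np.cos(th)-.008-hd; print(th,go(x,.175,.08))
for th in np.linspace(1.35,0,10):
    r=np.interp(th,[.5,1.4],[.15,.125])
    P=H+r*np.array([np.cos(th),np.sin(th)])+.008*np.array([-np.sin(th),np.cos(th)])
    F=go(P[0]-hd,P[1],.08); print(round(th,2),np.round(P,3),F)
    if np.linalg.norm(F)>25: break
z=P[1]
while th==0 and F[2]<8 and z>P[1]-.008:
    z-=.001; F=go(P[0]-hd,z,.03)
print('press',z,F,manip.current_time())
go(P[0]-hd,z+.2,.2)
im,W=cloud('side'); save('s4',im)
im,W=cloud('top'); save('t4',im); Z=W[...,2]
m=(abs(W[...,0]-.565)<.06)&(abs(W[...,1]-.124)<.08)&(Z<.1)
A=np.c_[W[m][:,:2]-[.4855,.124],np.ones(m.sum())]; print(m.sum(),'z=ax+by+c',np.linalg.lstsq(A,Z[m],rcond=None)[0],manip.current_time())
E
```

```text
1.8 [-0.1  1.   2.7]
1.65 [ 0.5 -0.4 -0.3]
1.5 [0.6 0.  0.2]
1.35 [0.505 0.171] [-0.4 -0.3 -0.5]
1.2 [0.525 0.17 ] [ 1.   0.8 -0.8]
1.05 [0.546 0.166] [ 0.1 -0.5 -0.3]
0.9 [0.566 0.159] [-0.5 -0.5 -0.7]
0.75 [0.585 0.149] [ 0.3  0.8 -1.3]
0.6 [0.602 0.135] [ 0.2 -0.3  0.2]
0.45 [0.617 0.118] [0.6 0.2 0. ]
0.3 [0.626 0.097] [-0.2  0.5  0.5]
0.15 [0.633 0.076] [0.8 0.1 0.6]
0.0 [0.636 0.054] [-1.6 -0.9  7.8]
press 0.0525 [-5.8 -0.8 16.5] 23.8083
1330 z=ax+by+c [ 0.0011194  -0.00036942  0.05464417] 25.0583
```

View pics/s4.png

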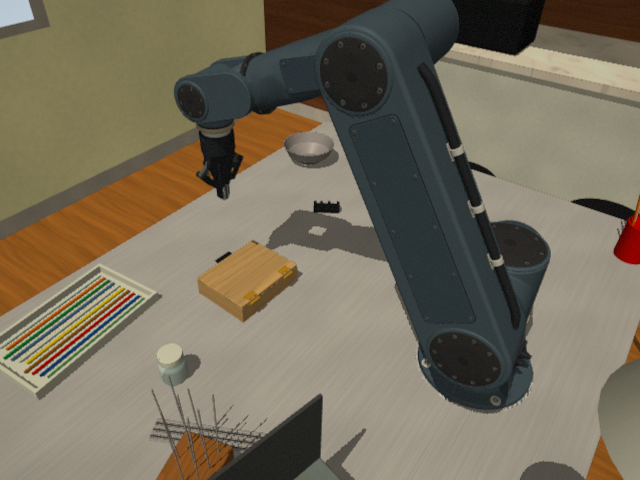

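The side view shows the lid flat on the case (around pixel 248,280). Its slope is 0.001 and its top is at 54 mm, so it's fully shut. The arm is clear and the bystanders are where they were.

```bash
python3 -c "
from bench import manip
print(manip.sign_off())"
```

```text
the job is handed in; nothing more can be done
None
```

I set the brass roller down flat, grooves up, in the blue-lined bay and swung the lid fully shut. The graphite roller, jar and tub were not touched, and I handed the job in at about 25 s; no verdict came back.

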